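Load the amber reference cell into the photometer

ROBOT

A 6-joint arm with a two-finger parallel gripper is mounted at the origin on the work surface. World frame = base frame: x ahead of the robot, y to its left, z up, the work surface at z = 0. Lengths are in m, angles in rad, forces in N, time in s.
With the tool pointing down it reaches from about 0.35 to 0.975 m from the base axis. Payload 4.9 kg.
Tool frame: the origin (TCP) lies between the finger pads; the fingertips stand 14 mm ahead of it and the grasp point (between the pads) lies 5 mm behind it (manip.finger_overhang is the distance from the TCP to the fingertips, in m); z points along the fingers, y is the line along which they close (so a half turn about z gives the same grasp; the last joint's range is limited). The gripper opens to 85 mm and grips with 20 to 120 N. Pads are 22 mm wide; open, the fingers measure 114 mm over their backs; the gripper's body (76 mm by 85 mm) begins 54 mm behind the grasp point. The pads swing forward as they close: fully open they stand 13 mm farther back than shut.
Start: joints at [-1.291, 0.053, 1.613, -0, 1.476, -0.119], TCP at [0.243, -0.576, 0.245] pointing down, gripper open.
Joint ranges: [-3.01, 3.01], [-1.01, 2.22], [0.06, 2.58], [-1.02, 4.17], [0.09, 2.62], [-3.14, 3.14]. Speed limits (rad/s): [2.57, 2.57, 3.14, 3.14, 3.14, 3.14].

INTERFACE

Orientations are given as a unit quaternion [w, x, y, z].
In Python, from plant import manip, grab_frame gives the robot as it stands.
- The arm moves only by the tool servo_tool, never from a script. Its argument "deltas" is a list that holds one entry, the list of rows, each a list of 5 numbers: the opening in per cent of the stroke, from 0 (shut) to 100 (fully open), then the shift along the world's x, y, z in m, then the turn about the world's z in degrees. A call has exactly 8 rows; each row shifts and turns the commanded pose from where the row before left it; what a row does not reach is not made up. A row lasts 1/10 s, in which the tool goes at most 50 mm and 8.59 degrees, less where a joint would pass 70% of its speed; a pose out of reach is approached as far as the arm can. A call is refused whole if a number of a shift passes 0.05 or a number of a turn 8.59, either way. A call with a gripper value outside its range is refused whole. The fingers move at their own pace and stop on an object; the grip force is fixed at half the most. Time passes only in rows, so rows that do not move let the fingers close, or fill a call up. It gives the time, the measured TCP pose, the force, the opening and the grip force at its end, in the units of the state.
- manip.state(): the state, without advancing time (a new reading comes with each control period).
- grab_frame(name): name is "scene" or "top" or "wrist"; returns a dict with "pixels" (400x640x3 uint8, red, green, blue), "z_map" (400x640 float32, m along the optical axis (not along the pixel's ray), 0 where there is no reading), "fx", "fy", "cx", "cy" (pixels), "rvec" (rotation vector, rad) and "tvec" (3), from world to camera coordinates, as OpenCV has them; the wrist camera has in their place "T_tool_cam" (4x4, takes a point from camera to tool coordinates, whose origin is the TCP and whose axes are the flange's). Camera axes: x right, y down, z forward; pixel columns grow to the right and rows downward; lengths in m; the calibration is good to about 2 mm. The wrist camera is an equidistant fisheye: a pixel r from the principal point sees the ray r / f radians off the axis. A picture is of the moment at which its call begins: read the wrist's pose just before it.
- manip.job_done(): hands the job in; it is judged then, once.
The state is a dict: "time": time; "joint_pos": joint angles; "joint_vel": joint speeds; "joint_efforts": joint torques, N m; "tool_pos": TCP position; "tool_rot": TCP orientation; "contact_force": force on the tool from outside, world axes, zero at the start; "ft_torque": the same for the moment, N m; "gripper_width": opening from 0.0 (shut) to 1.0 (fully open); "grasp_force": force on a finger pad.
Only numpy, scipy, OpenCV 4.12 (cv2) and the standard library are available. Lean on these libraries where they do the work, as an engineer would, in place of code of your own. Each camera call takes 0.05 s, during which the arm holds its last target. There are 200 camera calls.

TASK

Put the amber reference cell, which lies on the blue lens cloth, into the cell holder of the photometer: upright with its cap on top, pushed fully home, its clear faces square across the light path that the two yellow marks show, and then slide the dark lid fully shut over it. Handle the glass gently, do not let it drop or fall over, never put the fingers on its clear faces, only on the white frosted sides or the cap, and leave the other glassware and things where they stand.

Things in the scene. Friction and masses are not known exactly. Their poses are not given: they have to be found in the camera images.
- cell_center (a point): Centre of the amber reference cell: sealed glass, 25 mm square, 64 mm long, plus a round black cap (21 mm across, 12 mm) on one end: 76 mm in all, about 70 g. Two opposite sides are white and frosted, the other two clear amber (no fingers). x runs along the cell from foot to cap, y is normal to the frosted sides, z to the clear faces. It starts lying on a clear face on the cloth.
- cell_cap (a point): Centre of the top of the cell's black cap, 38 mm from cell_center along x, axes the same; the foot is 38 mm the other way. At the start the cap points towards the robot, within about 80 degrees. The cell stands stably on its foot.
- pocket (a point): Centre of the floor of the square pocket in the aluminium cell holder, 45 mm above the table. z is up, y the light path, x to the photometer's rear. The pocket is 27 mm square, 20 mm deep, with a 3 mm lead-in, so the cell fits in any of four turns: in the right two the clear faces look along y. Two lens ports stick out 15 mm from the compartment's y walls, 36 mm above the pocket floor.
- photometer: White bench photometer, fixed. Origin on the table right under the pocket, axes as pocket. It reaches 165 mm to -x (sloping panel), 200 mm to +x, 110 mm to -y, 170 mm to +y; its flat deck is 127 mm above the table. The sample compartment opens through the deck: 116 mm along x, 92 mm along y, centred on the pocket, floor 40 mm above the table. Yellow marks on the deck show the light path.
- lid (a joint): Sliding lid of the compartment, dark grey: 0 = fully shut, 0.125 m = fully open; it slides along the pocket's x axis to the rear and stays where it is left (about 1.5 N of friction). It starts less than half open; open it fully to get the cell in.
- lid_grip (a point): Middle of the upright blue bar by which the lid is moved: 12 mm thick along x, 60 mm long along y, 22 mm high, standing on the 5 mm thick lid, its top 154 mm above the table. The point is half-way up the bar, 143 mm above the table. It moves with the lid: above the pocket when shut, 125 mm behind it when open. Axes as those of pocket.
- mat: Blue lens cloth, fixed flat on the table: 260 mm along its x, 240 mm along its y, 3 mm thick; origin at the centre of its underside. The cell may be set down upright on it.
- spare_cell: Bystander, standing on the cloth: a colourless cell of the same shape with a white cap, 25 mm square, 76 mm high. Origin at the centre of its underside.
- reagent: Bystander, standing on the cloth: small amber bottle, 42 mm across, 85 mm high. Origin at the centre of its underside.
- vial: Bystander, standing on the cloth on the robot's side: small round vial with a green cap, 26 mm across, 40 mm high. Origin at the centre of its underside.
- beaker: Bystander on the table behind the cloth: glass beaker, 68 mm across, 85 mm high. Origin at the centre of its underside.
- wash_bottle: Bystander on the table behind the cloth: white wash bottle, 66 mm across, 172 mm high with its spout, which reaches 55 mm along its x. Origin at the centre of its underside.
- bath_ring: Bystander: flat steel ring cover of the water bath, 76 mm across, 5 mm thick, lying on the table between the cloth and the photometer. Origin at the centre of its underside.
- wipe_box: Bystander: carton of lens wipes on the rear of the photometer's deck beside the lid's track, 75 x 85 x 35 mm, top 162 mm above the table. Origin at the centre of its underside.
Mind the look-alikes: they are no part of the job. Leave any green or pink look-alike of the part that bears cell_center alone.

How it is judged:
By the outcome, as a careful person would: the job done as asked, in the order asked, and still so for the second after the job is handed in, with the robot touching nothing.
It also fails if it takes over 72 s, if anything falls off the work surface, if the arm or the gripper's body presses on something with over 40 N, if the wrist force passes 120 N, or if a joint passes its speed limit or range.

## Working session

There is one attempt and no reset: what is moved stays moved. The work goes in short steps, Python scripts to look and compute and a tool call to move; the robot and the scene stay as the last step left them, time stands still between calls to the robot, and variables do not carry over. Pictures are saved under pics/ and viewed, at most 10 in all, crops included, and the job is handed in when it is done.

Besides the shell and the picture viewer there is one more tool, called as name(argument=value, ...), one argument or row to a line, values as JSON. servo_tool: Moves the arm, as the interface text tells. Its arguments: {"type":"object","properties":{"deltas":{"type":"array"}},"required":["deltas"]}

```bash
mkdir -p pics; ls; cat > h.py <<'E'
import numpy as np,cv2
from plant import manip,grab_frame
def save(f,n): np.savez(''+n+'.npz',**{k:np.array(v) for k,v in f.items()})
def pts(f):
    R=cv2.Rodrigues(np.array(f['rvec'],float))[0];t=np.array(f['tvec'],float).ravel()
    z=f['z_map'];v,u=np.mgrid[:z.shape[0],:z.shape[1]]
    c=np.stack([(u-f['cx'])/f['fx']*z,(v-f['cy'])/f['fy']*z,z],-1)
    return (c-t)@R
E
python3 - <<'E'
from h import *
ims=[]
for n in('top','scene'):
    f=grab_frame(n);save(f,n);cv2.imwrite(f'pics/{n}.png',f['pixels'][...,::-1])
print(manip.state())
E
```

```text
pics
{'time': 0.1, 'joint_pos': array([-1.29098568e+00,  5.33257348e-02,  1.61416717e+00, -3.78789949e-05,
        1.47599253e+00, -1.19026527e-01]), 'joint_vel': array([ 2.69798812e-05, -3.51742527e-03, -2.41553021e-03, -1.43133465e-03,
        1.93273157e-03, -1.52267996e-03]), 'joint_efforts': array([ 9.40815589e-04, -3.94906318e+01, -3.71362352e+01, -5.67032032e-05,
        3.87878987e-03,  5.93756340e-06]), 'tool_pos': array([ 0.24254224, -0.57543228,  0.24415804]), 'tool_rot': array([-9.41820069e-04,  9.80181124e-01,  1.98101158e-01, -9.47922187e-05]), 'contact_force': array([ 0.0738459 ,  0.57691358, -0.07008047]), 'ft_torque': array([-0.01280605, -0.06071001,  0.00025164]), 'grasp_force': 0.0, 'gripper_width': 1.002305068143592}
```

View pics/top.png

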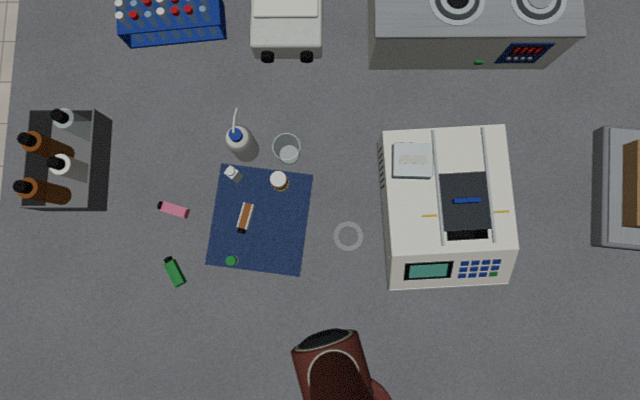

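View pics/scene.png

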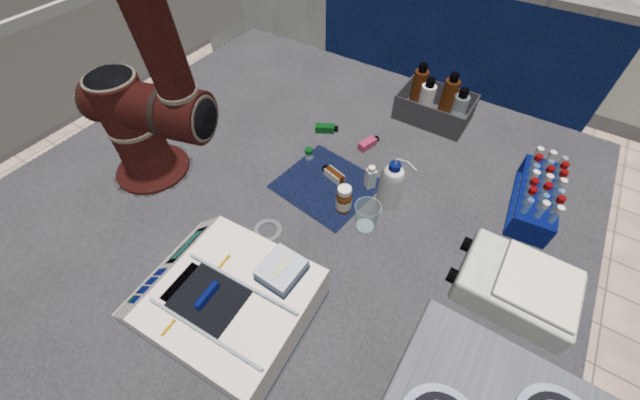

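The top view shows three cell-like items. The amber cell with a black cap lies on the cloth at (245,217). The pink look-alike is at (173,210) and the green one at (174,271), both off the cloth. The amber one on the blue cloth fits the description. The photometer is at (450,205) with its lid bar at (467,200), and the yellow marks are at (429,215) and (501,211). I'll measure these and confirm with a crop.

```bash
python3 - <<'E'
from h import *
f={k:v for k,v in np.load('top.npz').items()}
P=pts(f)
for n,(u,v) in dict(cell=(247,214),cap=(240,230),bar=(467,200),matTL=(222,165),matTR=(312,176),matBL=(207,264),matBR=(299,275),y1=(429,215),y2=(501,211),spare=(233,173),reag=(279,180),vial=(231,261),beaker=(288,153),ring=(337,236),wipe=(412,160),wash=(236,138),arm=(335,370),boxBL=(392,225),black=(466,235)).items(): print(n,P[v,u].round(3))
px=f['pixels']
hsv=cv2.cvtColor(px,cv2.COLOR_RGB2HSV)
def fit(m,name):
    p=P[m];print(name,len(p),cv2.minAreaRect(p[:,:2].astype(np.float32)),'z',np.percentile(p[:,2],[5,50,95]).round(3), 'mean',p[:,:2].mean(0).round(4))
v,u=np.mgrid[:400,:640]
box=lambda a,b,c,d:(u>=a)&(u<=c)&(v>=b)&(v<=d)
fit(box(230,195,262,240)&(P[...,2]>0.015)&(P[...,2]<0.05),'cell')
fit(box(440,190,495,212)&(P[...,2]>0.143),'bar')
fit(box(375,110,525,295)&(P[...,2]>0.118)&(P[...,2]<0.14),'deck')
m=(hsv[...,0]>18)&(hsv[...,0]<35)&(hsv[...,1]>120)&box(415,205,515,225)
a=P[m&(u<465)].mean(0);b=P[m&(u>465)].mean(0);print('marks',a,b,np.degrees(np.arctan2(*(a-b)[[1,0]])))
m=box(440,165,500,245)&(P[...,2]>0.128)&(P[...,2]<0.137)&(px.max(2)<75);fit(m,'lid')
fit(box(440,225,500,250)&(P[...,2]<0.10),'hole')
for n,b in dict(spare=(222,162,244,184),reag=(266,165,294,196),vial=(222,253,240,268),beaker=(270,130,303,168),wash=(222,100,255,165),wipe=(385,138,440,183)).items():
    fit(box(*b)&(P[...,2]>(.14 if n=='wipe' else .02)),n)
fs={k:v for k,v in np.load('scene.npz').items()}
for g in(f,fs):
    q,_=cv2.projectPoints(np.array([[0.243,-.576,.245],[0,0,0]]),g['rvec'],g['tvec'],np.array([[g['fx'],0,g['cx']],[0,g['fy'],g['cy']],[0,0,1.]]),None);print(q.ravel())
c1=cv2.resize(px[150:280,150:320],None,fx=2.5,fy=2.5*1,interpolation=2)
c2=cv2.resize(fs['pixels'][120:220,270:400],None,fx=2.9,fy=3.25,interpolation=2)
c=np.hstack([c1,cv2.resize(c2,(370,325))]);cv2.imwrite('pics/crop.png',c[...,::-1]);print(c.shape)
E
```

```text
cell [0.489 0.256 0.029]
cap [0.45  0.273 0.027]
bar [ 0.508 -0.246  0.152]
matTL [0.617 0.327 0.006]
matTR [0.588 0.096 0.005]
matBL [0.366 0.358 0.001]
matBR [0.339 0.128 0.001]
y1 [ 0.478 -0.168  0.129]
y2 [ 0.487 -0.328  0.128]
spare [0.583 0.283 0.075]
reag [0.564 0.171 0.089]
vial [0.374 0.29  0.039]
beaker [0.649 0.158 0.003]
ring [0.436 0.033 0.006]
wipe [ 0.595 -0.127  0.161]
wash [0.649 0.262 0.148]
arm [0.229 0.05  0.441]
boxBL [ 0.455 -0.085  0.13 ]
black [ 0.437 -0.277  0.042]
cell 322 ((0.480386883020401, 0.26441165804862976), (0.025739949196577072, 0.07556357234716415), 74.85310363769531) z [0.019 0.027 0.03 ] mean [0.4818 0.2631]
bar 168 ((0.46224528551101685, -0.10174673795700073), (0.024683931842446327, 0.35930314660072327), 18.283329010009766) z [0.148 0.153 0.157] mean [ 0.5034 -0.2294]
deck 14317 ((0.5319940447807312, -0.21491017937660217), (0.2977445125579834, 0.2819514870643616), 3.273928165435791) z [0.123 0.127 0.133] mean [ 0.5258 -0.2205]
marks [ 0.47688983 -0.16713781  0.12822873] [ 0.4858911  -0.32680435  0.12740508] 93.22666034755972
lid 2410 ((0.4998899
[... 689 characters left out ...]
2841436863, 0.2398155778646469), 1.372229814529419) z [0.036 0.042 0.045] mean [0.3769 0.2893]
beaker 442 ((0.542624294757843, 0.10375303030014038), (0.2996218800544739, 0.06636041402816772), 27.131357192993164) z [0.025 0.065 0.087] mean [0.649  0.1582]
wash 894 ((0.5323744416236877, 0.200114905834198), (0.37655532360076904, 0.08760680258274078), 31.26238441467285) z [0.042 0.123 0.168] mean [0.6479 0.2575]
wipe 1414 ((0.5038402080535889, -0.06831571459770203), (0.10907695442438126, 0.3275190591812134), 57.870235443115234) z [0.152 0.161 0.164] mean [ 0.5945 -0.125 ]
[666.84601947 334.41453052 351.5599075  419.11450241]
[-106.98645687  349.26320989  153.69816971  168.35567838]
(325, 795, 3)
```

View pics/crop.png

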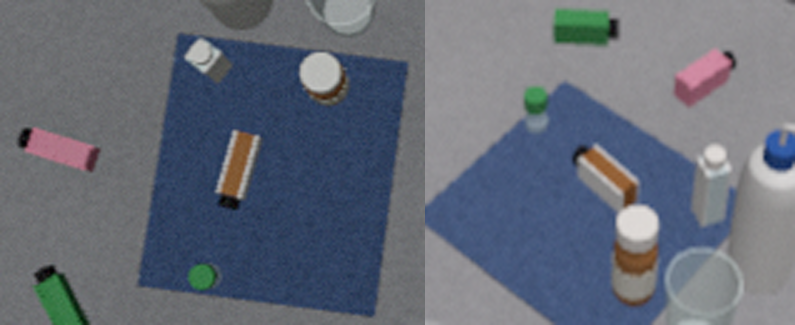

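The crop confirms it. The amber cell has white frosted sides and its black cap is towards the robot, at crop (229,200). Pink (58,148) and green (55,297) lie off the cloth and are left alone. The lid comes first, so I'm moving towards its bar.

servo_tool(
  deltas=[
    [[60,0.025,0.035,0.005,8.5],[60,0.025,0.035,0,8.5],[60,0.025,0.035,0,8.5],[60,0.025,0.035,0,8.5],[60,0.025,0.035,0,8.5],[60,0.025,0.035,0,8.5],[60,0.025,0.035,0,8.5],[60,0.025,0.035,0,8.5]],
  ],
)

```text
time: 0.9
tool_pos: [0.4432, -0.2942, 0.2498]
tool_rot: [-0.0, 0.7, 0.714, 0.0]
contact_force: [0.9, -0.6, 0.2]
gripper_width: 0.6
grasp_force: 0.0
```

```bash
cat >> h.py <<'E'
def box(a,b,c,d):
    v,u=np.mgrid[:400,:640];return (u>=a)&(u<=c)&(v>=b)&(v<=d)
def yaw(q):
    w,x,y,z=q;return np.degrees(np.arctan2(2*(x*y+w*z),1-2*(y*y+z*z)))
def st():
    s=manip.state();print('t',round(s['time'],2),'tcp',np.round(s['tool_pos'],4),'yaw',round(yaw(s['tool_rot']),2),'F',np.round(s['contact_force'],2),'w',round(s['gripper_width'],3),'g',round(s['grasp_force'],2),'q',np.round(s['joint_pos'],2));return s
E
python3 - <<'E'
from h import *
st()
f={k:v for k,v in np.load('top.npz').items()}
P=pts(f);px=f['pixels'].astype(int)
m=box(445,192,490,210)&(px[...,2]>px[...,0]+40)&(P[...,2]>.14)
p=P[m];print(len(p),cv2.minAreaRect(p[:,:2].astype(np.float32)),p.mean(0))
# cell: sub-parts
m=box(230,195,262,240)&(P[...,2]>0.012)&(P[...,2]<0.05)
p=P[m];mu=np.median(p,0)
for th in np.arange(0.0,0.2,0): pass
def rect(p):
    best=None
    for a in np.arange(0,180,.5):
        c,s=np.cos(np.radians(a)),np.sin(np.radians(a));e=p[:,0]*c+p[:,1]*s;n=-p[:,0]*s+p[:,1]*c
        r=[np.percentile(e,[1,99]),np.percentile(n,[1,99])];w=r[1][1]-r[1][0]
        if best is None or w<best[0]: best=(w,a,r[0],(c*r[0].mean()-s*r[1].mean(),s*r[0].mean()+c*r[1].mean()))
    return best
print(rect(p[:,:2]))
am=box(230,195,262,240)&(px[...,0]>px[...,2]+40)&(P[...,2]>.02);q=P[am];print('amber',rect(q[:,:2]),q.mean(0))
bk=box(230,218,262,240)&(px.max(2)<45)&(P[...,2]>.012);print('cap',P[bk].mean(0),bk.sum())
E
```

```text
t 0.9 tcp [ 0.4432 -0.2942  0.2498] yaw 91.19 F [ 0.88 -0.64  0.22] w 0.6 g 0.0 q [-0.73 -0.17  1.82  0.    1.49 -0.75]
163 ((0.4618701636791229, -0.10187068581581116), (0.02389374189078808, 0.35930314660072327), 18.283329010009766) [ 0.5079931  -0.24209187  0.15764047]Traceback (most recent call last):
  File "<stdin>", line 10, in <module>
ZeroDivisionError: float division by zero
```

```bash
cat >> h.py <<'E'
def rect(p):
    best=None
    for a in np.arange(0,180,.5):
        c,s=np.cos(np.radians(a)),np.sin(np.radians(a));e=p[:,0]*c+p[:,1]*s;n=-p[:,0]*s+p[:,1]*c
        r=[np.percentile(e,[1,99]),np.percentile(n,[1,99])];w=r[1][1]-r[1][0]
        if best is None or w<best[0]: best=(w,r[0][1]-r[0][0],a,np.round((c*r[0].mean()-s*r[1].mean(),s*r[0].mean()+c*r[1].mean()),4))
    return best
E
python3 - <<'E'
from h import *
f={k:v for k,v in np.load('top.npz').items()}
P=pts(f);px=f['pixels'].astype(int)
m=box(445,192,490,210)&(px[...,2]>px[...,0]+40)&(P[...,2]>.14)&(P[...,2]<.17);p=P[m]
print('bar',len(p),rect(p[:,:2]),np.median(p,0))
m=box(230,195,262,240)&(P[...,2]>0.012)&(P[...,2]<0.05);print('cell',rect(P[m][:,:2]))
am=box(230,195,262,240)&(px[...,0]>px[...,2]+40)&(P[...,2]>.02);q=P[am];print('amber',rect(q[:,:2]),q.mean(0))
bk=box(230,218,262,240)&(px.max(2)<45)&(P[...,2]>.012);print('cap',P[bk].mean(0),bk.sum())
s=manip.state();f=grab_frame('wrist');save(f,'w0');print(f['fx'],f['cx'],f['cy'],np.round(f['T_tool_cam'],4).tolist())
cv2.imwrite('pics/w0.png',f['pixels'][...,::-1])
E
```

```text
bar 162 (np.float64(0.011696819316239837), np.float64(0.05828820234136828), np.float64(93.0), array([ 0.5093, -0.2445])) [ 0.50828436 -0.24427705  0.15278266]
cell (np.float64(0.025002850646034303), np.float64(0.07390244178870187), np.float64(165.5), array([0.4804, 0.2643]))
amber (np.float64(0.016350066333190083), np.float64(0.060946926993948825), np.float64(165.0), array([0.4862, 0.262 ])) [0.48584604 0.26085159 0.0337529 ]
cap [0.44848007 0.27017621 0.02335802] 30
309.70691628693146 322.19405326926454 199.64321704185016 [[0.0002, -0.9654, -0.2608, 0.0668], [1.0, 0.0004, -0.0004, -0.0016], [0.0005, -0.2608, 0.9654, -0.128], [0.0, 0.0, 0.0, 1.0]]
```

View pics/w0.png

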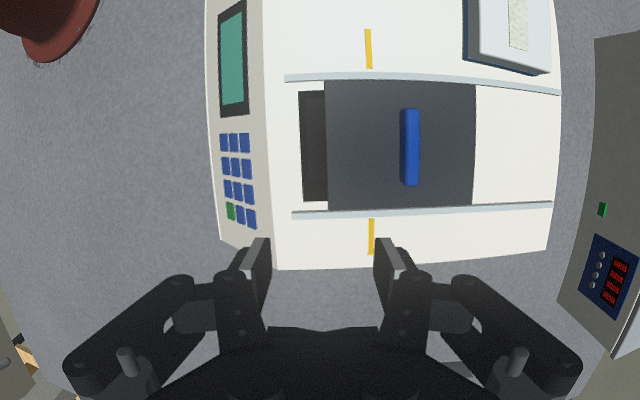

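The wrist view shows the lid bar at (410,147), the marks at (368,48) and (371,237), and the compartment open a little at its front. I'm lowering over the bar.

servo_tool(
  deltas=[
    [[50,0.022,0.017,0,1],[50,0.022,0.017,0,1],[50,0.021,0.017,-0.01,0],[50,0,0,-0.03,0],[50,0,0,-0.03,0],[50,0,0,-0.024,0],[30,0,0,0,0],[30,0,0,0,0]],
  ],
)

```text
time: 1.75
tool_pos: [0.5074, -0.2449, 0.1561]
tool_rot: [-0.001, 0.689, 0.724, -0.0]
contact_force: [0.4, -0.9, -0.1]
gripper_width: 0.301
grasp_force: 0.0
```

servo_tool(
  deltas=[
    [[13,0,0,0,0],[10,0,0,0,0],[10,0,0,0,0],[10,0,0,0,0],[10,0,0,0,0],[10,0.005,0,0,0],[10,0.005,0,0,0],[10,0.005,0,0,0]],
  ],
)

```text
time: 2.55
tool_pos: [0.5235, -0.2449, 0.1584]
tool_rot: [0.001, 0.689, 0.724, 0.001]
contact_force: [-1.9, 3.1, 7.5]
gripper_width: 0.113
grasp_force: 60.0
```

servo_tool(
  deltas=[
    [[10,0.01,0.0005,0.001,0],[10,0.012,0.0006,0.001,0],[10,0.012,0.0006,0,0],[10,0.012,0.0006,0,0],[10,0.012,0.0006,0,0],[10,0.01,0.0006,0,0],[10,0.006,0.0003,0,0],[10,0.003,0.0002,0,0]],
  ],
)

```text
time: 3.35
tool_pos: [0.6007, -0.2405, 0.1585]
tool_rot: [-0.0, 0.689, 0.725, 0.0]
contact_force: [-1.7, 3.2, 5.3]
gripper_width: 0.121
grasp_force: 59.7
```

```bash
python3 - <<'E'
from h import *
st()
E
```

```text
t 3.35 tcp [ 0.6007 -0.2405  0.1585] yaw 92.88 F [-1.7   3.19  5.33] w 0.121 g 59.69 q [-0.5   0.17  1.64  0.    1.34 -0.55]
```

servo_tool(
  deltas=[
    [[10,0.002,0,0,0],[10,0.002,0,0,0],[10,0.001,0,0,0],[10,0.001,0,0,0],[10,0.001,0,0,0],[10,0,0,0,0],[10,0,0,0,0],[10,0,0,0,0]],
  ],
)

```text
time: 4.15
tool_pos: [0.6068, -0.2402, 0.1585]
tool_rot: [-0.001, 0.689, 0.725, 0.0]
contact_force: [-2.8, 5.0, 5.6]
gripper_width: 0.118
grasp_force: 59.8
```

servo_tool(
  deltas=[
    [[10,0.001,0,0,0],[10,0.001,0,0,0],[10,0.001,0,0,0],[10,0.001,0,0,0],[10,0,0,0,0],[10,0,0,0,0],[10,0,0,0,0],[10,0,0,0,0]],
  ],
)

```text
time: 4.95
tool_pos: [0.6071, -0.2402, 0.1584]
tool_rot: [-0.005, 0.689, 0.724, -0.003]
contact_force: [-17.3, 6.7, 13.5]
gripper_width: 0.116
grasp_force: 60.7
```

servo_tool(
  deltas=[
    [[10,-0.003,0,0,0],[25,0,0,0,0],[35,0,0,0,0],[35,0,0,0.02,0],[40,-0.02,-0.01,0.04,0],[50,-0.04,-0.02,0.03,0],[50,-0.04,-0.02,0.03,0],[50,-0.026,-0.02,0,0]],
  ],
)

```text
time: 5.75
tool_pos: [0.4877, -0.3104, 0.2795]
tool_rot: [0.005, 0.689, 0.724, -0.0]
contact_force: [0.6, -0.5, 0.9]
gripper_width: 0.504
grasp_force: 0.0
```

```bash
python3 - <<'E'
from h import *
s=st();f=grab_frame('wrist');f['pos']=s['tool_pos'];f['rot']=s['tool_rot'];save(f,'w1')
cv2.imwrite('pics/w1.png',f['pixels'][...,::-1])
E
```

```text
t 5.75 tcp [ 0.4877 -0.3104  0.2795] yaw 92.84 F [ 0.61 -0.52  0.88] w 0.504 g 0.0 q [-0.7  -0.08  1.69 -0.    1.52 -0.74]
```

View pics/w1.png

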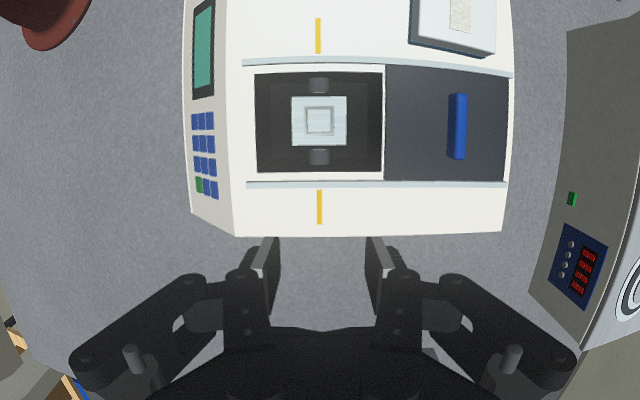

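Lid fully open. The holder is at (319,121), between the ports at (319,85) and (319,157). I'll locate the pocket and then head for the cell.

```bash
cat >> h.py <<'E'
from scipy.spatial.transform import Rotation as Ro
def wpt(f,u,v,z):
    u,v=np.broadcast_arrays(np.asarray(u,float),np.asarray(v,float))
    a=(u-f['cx'])/f['fx'];b=(v-f['cy'])/f['fy'];r=np.hypot(a,b)+1e-12
    d=np.stack([a/r*np.sin(r),b/r*np.sin(r),np.cos(r)],-1)
    T=f['T_tool_cam'];w,x,y,q=f['rot'];R=Ro.from_quat([x,y,q,w]).as_matrix()
    D=d@T[:3,:3].T@R.T;o=R@T[:3,3]+f['pos']
    return o+D*((z-o[2])/D[...,2])[...,None]
E
python3 - <<'E'
from h import *
f={k:v for k,v in np.load('w1.npz').items()}
px=f['pixels'].astype(int);g=px.mean(2)
# holder top: bright square inside the compartment
m=box(262,78,378,170)&(g>120)
n,l,s,c=cv2.connectedComponentsWithStats(m.astype(np.uint8));i=1+np.argmax(s[1:,4]);print(s[i],c[i])
v,u=np.nonzero(l==i);print('holder',rect(wpt(f,u,v,.065)[:,:2]))
for n_,b in dict(ym=(310,10,325,60),yp=(310,185,327,228)).items():
    m=box(*b)&(px[...,0]>px[...,2]+70);v,u=np.nonzero(m);print(n_,m.sum(),wpt(f,u,v,.127).mean(0))
m=box(440,85,475,165)&(px[...,2]>px[...,0]+50);v,u=np.nonzero(m);print('bar',rect(wpt(f,u,v,.154)[:,:2]))
print('pocket ctr guess',wpt(f,319,121,.065))
cv2.imwrite('pics/p.png',cv2.resize(px[60:180,240:400].astype(np.uint8),None,fx=4,fy=4,interpolation=2)[...,::-1])
# top view refine of cell with current top image
f=grab_frame('top')
P=pts(f);m=box(230,195,262,240)&(P[...,2]>0.012)&(P[...,2]<0.05);print('cell',rect(P[m][:,:2]))
E
```

```text
[ 291   96   56   50 2762] [318.49891383 120.29978277]
holder (np.float64(0.053800432241936647), np.float64(0.05975194213145668), np.float64(4.5), array([ 0.4804, -0.2481]))
ym 207 [ 0.47570822 -0.16838739  0.127     ]
yp 172 [ 0.48483312 -0.32763895  0.127     ]
bar (np.float64(0.01154070676471386), np.float64(0.05701938208759666), np.float64(92.5), array([ 0.6037, -0.2409]))
pocket ctr guess [ 0.48082626 -0.24877831  0.065     ]
cell (np.float64(0.024920793881384184), np.float64(0.07406749656041745), np.float64(165.0), array([0.4806, 0.2643]))
```

servo_tool(
  deltas=[
    [[50,0,0.04,0.01,8],[50,0,0.045,0,8],[50,0,0.045,0,8],[50,0,0.045,0,8],[50,0,0.045,0,8],[50,0,0.045,0,8],[50,0,0.045,0,8],[50,0,0.045,0,8]],
  ],
)

```text
time: 6.65
tool_pos: [0.4875, 0.0492, 0.2832]
tool_rot: [0.0, 0.198, 0.98, -0.0]
contact_force: [0.9, -1.3, -0.1]
gripper_width: 0.499
grasp_force: 0.0
```

servo_tool(
  deltas=[
    [[50,-0.007,0.04,0,2],[50,-0.008,0.045,0,2],[50,-0.008,0.045,0,2],[50,-0.008,0.045,0,1.8],[50,-0.008,0.035,-0.02,0],[50,-0.006,0.015,-0.04,0],[50,0,0,-0.04,0],[50,0,0,-0.04,0]],
  ],
)

```text
time: 7.45
tool_pos: [0.4419, 0.2733, 0.1418]
tool_rot: [0.0, 0.133, 0.991, 0.0]
contact_force: [0.2, -0.0, -0.2]
gripper_width: 0.498
grasp_force: 0.0
```

```bash
python3 - <<'E'
from h import *
s=st();f=grab_frame('wrist');f['pos']=s['tool_pos'];f['rot']=s['tool_rot'];save(f,'w2')
st()
px=f['pixels'].astype(int)
cv2.imwrite('pics/w2.png',px[...,::-1])
E
```

```text
t 7.45 tcp [0.4419 0.2733 0.1418] yaw 164.77 F [ 0.24 -0.01 -0.2 ] w 0.498 g 0.0 q [ 0.41 -0.11  1.95 -0.    1.3  -0.89]
t 7.5 tcp [0.4375 0.2709 0.1337] yaw 164.72 F [-3.37 -2.39 -4.8 ] w 0.498 g 0.0 q [ 0.41 -0.11  1.96 -0.    1.3  -0.89][ WARN:0@0.358] global loadsave.cpp:1063 imwrite_ Unsupported depth image for selected encoder is fallbacked to CV_8U.
```

View pics/w2.png

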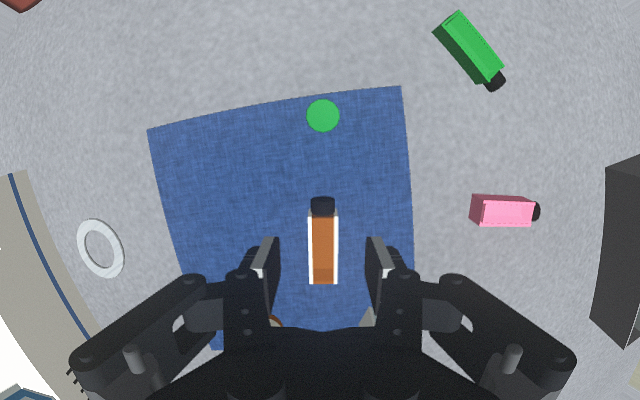

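The wrist view shows the cell centred between the fingers, glass (323,245), cap (322,206), and the vial at (323,115). I'm re-measuring it settled.

servo_tool(
  deltas=[
    [[50,0,0,0,0],[50,0,0,0,0],[45,0,0,0,0],[45,0,0,0,0],[45,0,0,0,0],[45,0,0,0,0],[45,0,0,0,0],[45,0,0,0,0]],
  ],
)

```text
time: 8.3
tool_pos: [0.4424, 0.2719, 0.1441]
tool_rot: [0.0, 0.134, 0.991, 0.0]
contact_force: [-0.5, -0.2, -0.9]
gripper_width: 0.452
grasp_force: 0.0
```

```bash
cat > cellw.py <<'E'
from h import *
s=st();f=grab_frame('wrist');f['pos']=s['tool_pos'];f['rot']=s['tool_rot']
px=f['pixels'].astype(int);z=.028
am=box(295,190,355,300)&(px[...,0]>px[...,2]+40)&(px[...,0]>px[...,1]+20)
wh=box(295,190,355,300)&(px.min(2)>170);v,u=np.nonzero(am|wh);print('glass',rect(wpt(f,u,v,z)[:,:2]))
bk=box(300,185,345,222)&(px.max(2)<60);v,u=np.nonzero(bk);print('cap',bk.sum(),rect(wpt(f,u,v,.026)[:,:2]))
E
python3 cellw.py
```

```text
t 8.3 tcp [0.4424 0.2719 0.1441] yaw 164.64 F [-0.52 -0.21 -0.87] w 0.452 g 0.0 q [ 0.41 -0.12  1.95 -0.    1.31 -0.9 ]
glass (np.float64(0.02467535135397214), np.float64(0.06190872681850662), np.float64(164.0), array([0.4845, 0.2625]))
cap 78 (np.float64(0.010710021423811611), np.float64(0.0182418081663121), np.float64(74.5), array([0.4438, 0.2734]))
```

servo_tool(
  deltas=[
    [[45,-0.001,0.001,-0.025,0],[45,-0.001,0.0013,-0.03,0],[45,0,0,-0.025,0],[45,0,0,-0.02,0],[45,0,0,-0.013,0],[45,0,0,-0.01,0],[40,0,0,0,0],[35,0,0,0,0]],
  ],
)

```text
time: 9.15
tool_pos: [0.441, 0.2744, 0.0217]
tool_rot: [0.0, 0.134, 0.991, 0.0]
contact_force: [0.2, -0.0, 1.2]
gripper_width: 0.35
grasp_force: 0.0
```

servo_tool(
  deltas=[
    [[30,0,0,0,0],[28,0,0,0,0],[27,0,0,0,0],[26,0,0,0,0],[25,0,0,0,0],[25,0,0,0,0],[25,0,0,0,0],[25,0,0,0,0]],
  ],
)

```text
time: 9.95
tool_pos: [0.4404, 0.2742, 0.021]
tool_rot: [-0.0, 0.134, 0.991, -0.0]
contact_force: [0.5, 0.3, -0.4]
gripper_width: 0.247
grasp_force: 0.0
```

servo_tool(
  deltas=[
    [[24.6,0,0,0,0],[24.6,0,0,0,0],[24.2,0,0,0,0],[24.2,0,0,0,0],[24,0,0,0,0],[24,0,0,0,0],[24,0,0,0,0],[24,0,0,0,0]],
  ],
)

```text
time: 10.75
tool_pos: [0.4404, 0.2742, 0.021]
tool_rot: [-0.0, 0.134, 0.991, -0.0]
contact_force: [0.3, -0.5, -0.3]
gripper_width: 0.241
grasp_force: 3.9
```

servo_tool(
  deltas=[
    [[24,0,0,0.003,0],[24,0.0003,-0.0001,0.003,0],[24,0.0004,-0.0001,0.003,0],[24,0.0004,-0.0001,0.003,0],[24,0.0006,-0.0002,0.003,0],[24,0.0007,-0.0002,0.003,0],[24,0.0008,-0.0002,0.003,0],[24,0.0009,-0.0002,0.003,0]],
  ],
)

```text
time: 11.55
tool_pos: [0.4446, 0.2731, 0.0453]
tool_rot: [-0.0, 0.134, 0.991, -0.0]
contact_force: [0.4, -0.2, -0.9]
gripper_width: 0.241
grasp_force: 4.0
```

```bash
python3 - <<'E'
from h import *
s=st();f=grab_frame('scene');g=grab_frame('wrist')
a=cv2.resize(f['pixels'][130:220,270:400],(420,290),interpolation=2);b=cv2.resize(g['pixels'][170:310,240:410],(352,290),interpolation=2)
cv2.imwrite('pics/l1.png',np.hstack([a,b])[...,::-1])
P=pts(f)
E
```

```text
t 11.55 tcp [0.4446 0.2731 0.0453] yaw 164.65 F [ 0.38 -0.25 -0.85] w 0.241 g 3.95 q [ 0.41  0.02  2.   -0.    1.12 -0.89]
```

View pics/l1.png

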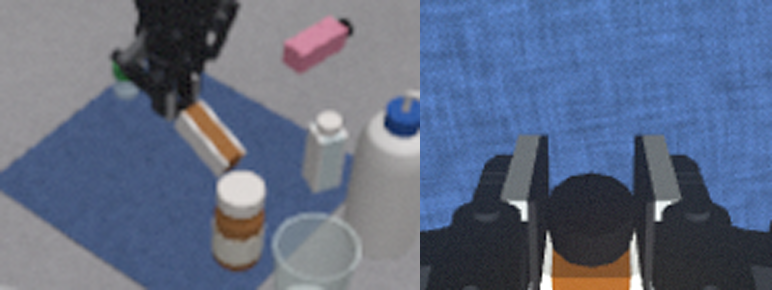

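The cell is pivoting as intended: cap held between the pads at (590,215), foot resting on the cloth at (240,165). I'm continuing the arc.

servo_tool(
  deltas=[
    [[24,0.0023,-0.0006,0.0057,0],[24,0.0027,-0.0007,0.0054,0],[24,0.0032,-0.0009,0.0051,0],[24,0.0036,-0.001,0.0049,0],[24,0.004,-0.0011,0.0045,0],[24,0.0043,-0.0012,0.0041,0],[24,0.0047,-0.0013,0.0037,0],[24,0.0049,-0.0013,0.0033,0]],
  ],
)

```text
time: 12.45
tool_pos: [0.4747, 0.2649, 0.082]
tool_rot: [0.0, 0.134, 0.991, 0.0]
contact_force: [0.7, 0.0, 0.3]
gripper_width: 0.238
grasp_force: 4.5
```

servo_tool(
  deltas=[
    [[24,0.0051,-0.0014,0.0028,0],[24,0.0053,-0.0014,0.0023,0],[24,0.0055,-0.0015,0.0018,0],[24,0.0057,-0.0015,0.0013,0],[24,0.0058,-0.0016,0.0008,0],[24,0.0058,-0.0016,0.0003,0],[24,0,0,0,0],[24,0,0,0,0]],
  ],
)

```text
time: 13.25
tool_pos: [0.5074, 0.2559, 0.0908]
tool_rot: [-0.0, 0.134, 0.991, -0.0]
contact_force: [0.2, 0.2, -1.3]
gripper_width: 0.243
grasp_force: 4.5
```

```bash
python3 - <<'E'
from h import *
s=st();f=grab_frame('scene');g=grab_frame('wrist')
a=cv2.resize(f['pixels'][130:220,270:400],(420,290),interpolation=2);b=cv2.resize(g['pixels'][170:310,240:410],(352,290),interpolation=2)
cv2.imwrite('pics/l2.png',np.hstack([a,b])[...,::-1])
E
```

```text
t 13.25 tcp [0.5074 0.2559 0.0908] yaw 164.64 F [ 0.16  0.16 -1.29] w 0.243 g 4.53 q [ 0.34  0.07  1.87  0.    1.21 -0.97]
```

View pics/l2.png

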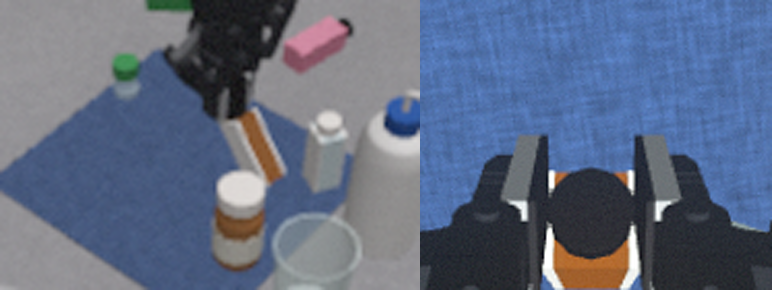

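The cap is held and the cell stands steeply but still leans, with its foot away from the robot at (265,180). I'll measure the tilt from depth.

```bash
cat > tilt.py <<'E'
from h import *
def tilt(b=(325,150,375,190)):
    f=grab_frame('scene');P=pts(f);px=f['pixels'].astype(int)
    a=box(*b)&(px[...,0]>px[...,2]+45)&(P[...,2]<.09)&(np.hypot(P[...,0]-.562,P[...,1]-.171)>.032)
    p=P[a];c=np.median(p,0);p=p[np.linalg.norm(p-c,axis=1)<.05]
    # white side + amber together: lowest part
    w=box(*b)&(P[...,2]<.1)&(P[...,2]>.006)&(np.linalg.norm(P-c,axis=-1)<.06)&(np.hypot(P[...,0]-.562,P[...,1]-.171)>.032)&(np.hypot(P[...,0]-.584,P[...,1]-.286)>.025)&((px[...,0]>px[...,2]+45)|(px.min(2)>110))
    lo=P[w]
    U,S,V=np.linalg.svd(p-p.mean(0),full_matrices=False);d=V[0]*np.sign(V[0][2])
    print('n',len(p),'mean',p.mean(0).round(4),'axis',d.round(3),'tilt',np.degrees(np.arccos(d[2])).round(1),'S',S.round(3),'zmin',np.percentile(p[:,2],[2,98]).round(4),'allz',np.percentile(lo[:,2],[1,99]).round(4))
    c=p.mean(0)
    for k in np.linspace(np.percentile(p[:,2],10),np.percentile(p[:,2],90),4):
        q=p[abs(p[:,2]-k)<.006];print(q.mean(0).round(4),len(q))
if __name__=='__main__': st();tilt()
E
python3 tilt.py
```

```text
t 13.35 tcp [0.5071 0.256  0.0908] yaw 164.65 F [ 0.06 -0.8  -0.61] w 0.244 g 4.53 q [ 0.34  0.07  1.87  0.    1.21 -0.97]
n 110 mean [0.5464 0.2445 0.0636] axis [-0.634  0.171  0.755] tilt 41.0 S [0.193 0.049 0.016] zmin [0.0408 0.0852] allz [0.038  0.0862]
[0.5618 0.2406 0.0452] 27
[0.5518 0.2431 0.0573] 26
[0.5406 0.2457 0.0699] 27
[0.5312 0.2488 0.0821] 25
```

servo_tool(
  deltas=[
    [[24,0,0,-0.004,0],[24,0,0,-0.004,0],[24,0,0,0,0],[24.1,0,0,0,0],[24.2,0,0,0,0],[24.2,0,0,0,0],[24.2,0,0,0,0],[24.2,0,0,0,0]],
  ],
)

```text
time: 14.2
tool_pos: [0.5075, 0.256, 0.0831]
tool_rot: [0.0, 0.134, 0.991, 0.0]
contact_force: [-0.3, 0.6, -0.8]
gripper_width: 0.242
grasp_force: 3.3
```

```bash
python3 tilt.py
```

```text
t 14.2 tcp [0.5075 0.256  0.0831] yaw 164.65 F [-0.25  0.63 -0.85] w 0.242 g 3.33 q [ 0.34  0.08  1.87 -0.    1.19 -0.97]
n 77 mean [0.5382 0.2469 0.0525] axis [-0.426  0.048  0.903] tilt 25.4 S [0.144 0.038 0.014] zmin [0.0233 0.0739] allz [0.0216 0.0756]
[0.5475 0.2464 0.0322] 11
[0.5411 0.2454 0.0455] 19
[0.5358 0.2471 0.0586] 17
[0.5292 0.2488 0.0707] 19
```

servo_tool(
  deltas=[
    [[24.25,0,0,0,0],[24.25,0,0,0,0],[24.3,0,0,0,0],[24.3,0,0,0,0],[24.35,0,0,0,0],[24.35,0,0,0,0],[24.35,0,0,0,0],[24.35,0,0,0,0]],
  ],
)

```text
time: 15.05
tool_pos: [0.5074, 0.256, 0.083]
tool_rot: [-0.0, 0.134, 0.991, -0.0]
contact_force: [-0.3, 0.9, -0.7]
gripper_width: 0.248
grasp_force: 1.8
```

```bash
python3 tilt.py
```

```text
t 15.05 tcp [0.5074 0.256  0.083 ] yaw 164.65 F [-0.34  0.88 -0.73] w 0.248 g 1.83 q [ 0.34  0.08  1.87 -0.    1.19 -0.97]
n 59 mean [0.531  0.248  0.0522] axis [-0.218  0.031  0.976] tilt 12.7 S [0.116 0.031 0.012] zmin [0.0267 0.0737] allz [0.0109 0.0775]
[0.5358 0.2479 0.0304] 12
[0.5327 0.2471 0.0442] 12
[0.5305 0.2478 0.0573] 13
[0.5269 0.2491 0.0692] 17
```

servo_tool(
  deltas=[
    [[24.35,0,0,-0.002,0],[24.35,0,0,-0.001,0],[24.35,0.0015,-0.0004,-0.001,0],[24.35,0.002,-0.0005,-0.001,0],[24.35,0.002,-0.0005,-0.001,0],[24.35,0.002,-0.0005,0,0],[24.35,0,0,0,0],[24.35,0,0,0,0]],
  ],
)

```text
time: 15.9
tool_pos: [0.518, 0.2542, 0.081]
tool_rot: [0.003, 0.133, 0.991, 0.0]
contact_force: [-1.0, -3.1, 13.1]
gripper_width: 0.241
grasp_force: 9.3
```

```bash
python3 tilt.py
```

```text
t 15.9 tcp [0.518  0.2542 0.081 ] yaw 164.66 F [-1.01 -3.06 13.1 ] w 0.241 g 9.32 q [ 0.33  0.09  1.86 -0.    1.18 -0.97]
n 40 mean [0.5385 0.246  0.0514] axis [-0.104  0.044  0.994] tilt 6.5 S [0.078 0.026 0.008] zmin [0.0302 0.0701] allz [0.009  0.0914]
[0.5397 0.2453 0.0357] 8
[0.5392 0.2448 0.0465] 13
[0.5391 0.2476 0.0556] 7
[0.5365 0.2468 0.0665] 12
```

servo_tool(
  deltas=[
    [[24.4,0,0,0.002,0],[24.6,0.001,0,0.001,0],[24.8,0.001,0,0,0],[25.2,0,0,0,0],[25.6,0,0,0,0],[26,0,0,0,0],[27,0,0,0,0],[27,0,0,0,0]],
  ],
)

```text
time: 16.75
tool_pos: [0.5178, 0.2543, 0.0809]
tool_rot: [0.001, 0.134, 0.991, 0.0]
contact_force: [1.1, -1.1, 6.5]
gripper_width: 0.268
grasp_force: 3.4
```

```bash
python3 tilt.py
```

```text
t 16.75 tcp [0.5178 0.2543 0.0809] yaw 164.65 F [ 1.08 -1.15  6.47] w 0.268 g 3.37 q [ 0.33  0.1   1.86 -0.    1.19 -0.98]
n 44 mean [0.5381 0.2456 0.0524] axis [-0.094  0.005  0.996] tilt 5.4 S [0.08  0.029 0.01 ] zmin [0.0311 0.0692] allz [0.0107 0.077 ]
[0.5393 0.2457 0.0364] 9
[0.539  0.2454 0.0455] 12
[0.5385 0.2458 0.0558] 13
[0.5362 0.2455 0.0664] 13
```

servo_tool(
  deltas=[
    [[27,0,0,0.002,0],[27,0,0,0.003,0],[29,0,0,0,0],[33,0,0,0,0],[38,0,0,0.005,0],[42,0,0,0.01,0],[45,0,0,0.025,0],[45,0,0,0.03,0]],
  ],
)

```text
time: 17.6
tool_pos: [0.5161, 0.2538, 0.1552]
tool_rot: [-0.001, 0.134, 0.991, -0.001]
contact_force: [0.2, 0.1, -0.1]
gripper_width: 0.454
grasp_force: 0.0
```

servo_tool(
  deltas=[
    [[45,0,0,0.02,0],[45,0,0,0,0],[45,0,0,0,0],[45,0,0,0,0],[45,0,0,0,0],[45,0,0,0,0],[45,0,0,0,0],[45,0,0,0,0]],
  ],
)

```text
time: 18.4
tool_pos: [0.5168, 0.2541, 0.1746]
tool_rot: [-0.0, 0.134, 0.991, -0.0]
contact_force: [-0.0, -0.4, -0.5]
gripper_width: 0.455
grasp_force: 0.0
```

```bash
python3 - <<'E'
from h import *
from tilt import tilt
tilt()
s=st();f=grab_frame('scene');g=grab_frame('wrist');g['pos']=s['tool_pos'];g['rot']=s['tool_rot'];save(g,'w3')
a=cv2.resize(f['pixels'][130:220,270:400],(420,290),interpolation=2);b=cv2.resize(g['pixels'][150:310,230:410],(326,290),interpolation=2)
cv2.imwrite('pics/l3.png',np.hstack([a,b])[...,::-1])
E
```

```text
n 38 mean [0.5397 0.2456 0.0527] axis [-0.07   0.03   0.997] tilt 4.4 S [0.077 0.024 0.008] zmin [0.031  0.0714] allz [0.0106 0.0739]
[0.5409 0.2455 0.0361] 9
[0.5399 0.2445 0.046 ] 11
[0.5398 0.2453 0.0587] 10
[0.5386 0.2464 0.0666] 13
t 18.45 tcp [0.5168 0.2541 0.1748] yaw 164.65 F [ 0.29  0.19 -0.38] w 0.449 g 0.0 q [ 0.33 -0.01  1.8   0.    1.36 -0.98]
```

View pics/l3.png

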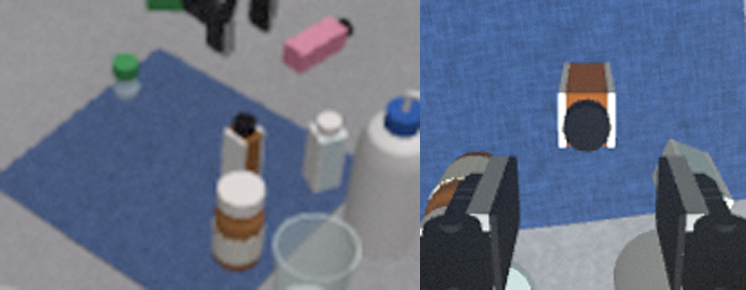

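The amber cell stands upright on the cloth, cap up, seen at (587,120) in the wrist crop, clear of the reagent bottle and the spare cell. I'll measure its pose for the regrasp on the frosted sides.

```bash
python3 - <<'E'
from h import *
f={k:v for k,v in np.load('w3.npz').items()};px=f['pixels'].astype(int)
bk=(box(270,185,345,240)&(px.max(2)<70)).astype(np.uint8)
n,l,s,c=cv2.connectedComponentsWithStats(bk);i=1+np.argmax(s[1:,4]);v,u=np.nonzero(l==i);print(s[i]);q=wpt(f,u,v,.079)
print('cap',q.min(0),q.max(0),q.mean(0))
wh=box(275,190,340,236)&(px.min(2)>150)&(abs(px[...,0]-px[...,2])<40);v,u=np.nonzero(wh);m=u.mean()
for k in(u<m,u>m):
    w=wpt(f,u[k],v[k],.067);U,S,V=np.linalg.svd(w-w.mean(0));print(k.sum(),w.mean(0).round(4),np.degrees(np.arctan2(V[0][1],V[0][0])).round(1))
w=wpt(f,u,v,.067);print(w.mean(0),rect(w[:,:2]))
g=grab_frame('top');P=pts(g);pp=g['pixels'].astype(int)
m=box(235,180,270,235)&(P[...,2]>.055)&(P[...,2]<.1)&(np.hypot(P[...,0]-.527,P[...,1]-.25)<.03);print('top',m.sum(),P[m].mean(0),np.median(P[m],0))
for n,b,z in(('spare',(222,162,244,184),.06),('reag',(266,165,294,196),.075),('vial',(222,253,240,268),.03)):
    m=box(*b)&(P[...,2]>z)&(P[...,2]<.1);print(n,P[m].mean(0).round(4))
E
```

```text
[310 205  24  28 543]
cap [0.51354576 0.24230956 0.079     ] [0.53535162 0.26117072 0.079     ] [0.5243451  0.25187584 0.079     ]
129 [0.5223 0.2409 0.067 ] -16.6
117 [0.5286 0.2623 0.067 ] -14.8
[0.52529282 0.2510762  0.067     ] (np.float64(0.02451527070450782), np.float64(0.025138570680164007), np.float64(74.5), array([0.5256, 0.2515]))
top 1 [0.53874271 0.24548639 0.06527647] [0.53874271 0.24548639 0.06527647]
spare [nan nan nan]
reag [0.5675 0.1749 0.0873]
vial [nan nan nan]<stdin>:13: RuntimeWarning: Mean of empty slice.
  ret = um.true_divide(
```

servo_tool(
  deltas=[
    [[45,0.004,-0.001,0,0],[45,0.004,-0.0015,0,0],[45,0,0,-0.03,0],[45,0,0,-0.035,0],[45,0,0,-0.03,0],[45,0,0,-0.02,0],[45,0,0,-0.016,0],[45,0,0,0,0]],
  ],
)

```text
time: 19.4
tool_pos: [0.5234, 0.2509, 0.0414]
tool_rot: [-0.002, 0.134, 0.991, -0.001]
contact_force: [-0.4, 0.7, -0.5]
gripper_width: 0.451
grasp_force: 0.0
```

servo_tool(
  deltas=[
    [[40,0,0,0,0],[35,0,0,0,0],[31,0,0,0,0],[29.5,0,0,0,0],[29,0,0,0,0],[28.5,0,0,0,0],[28,0,0,0,0],[28,0,0,0,0]],
  ],
)

```text
time: 20.2
tool_pos: [0.5257, 0.2518, 0.0453]
tool_rot: [0.001, 0.134, 0.991, 0.0]
contact_force: [-1.2, -1.5, 6.3]
gripper_width: 0.295
grasp_force: 33.5
```

servo_tool(
  deltas=[
    [[28,0,0,0.003,0],[28,0,0,0.008,0],[28,0,0,0.02,0],[28,0,0,0.035,0],[28,0,0,0.04,0],[28,0,0,0.04,0],[28,0,0,0.035,0],[28,0,0,0.02,0]],
  ],
)

```text
time: 21.0
tool_pos: [0.5258, 0.2521, 0.2493]
tool_rot: [0.002, 0.134, 0.991, 0.001]
contact_force: [-0.0, 0.1, -0.3]
gripper_width: 0.287
grasp_force: 33.4
```

servo_tool(
  deltas=[
    [[28,-0.002,-0.015,0.002,-4],[28,-0.003,-0.03,0,-5],[28,-0.003,-0.035,0,-5],[28,-0.003,-0.035,0,-5],[28,-0.003,-0.035,0,-5],[28,-0.003,-0.035,0,-5],[28,-0.003,-0.035,0,-5],[28,-0.003,-0.035,0,-5]],
  ],
)

```text
time: 21.8
tool_pos: [0.5013, -0.0046, 0.247]
tool_rot: [-0.0, 0.458, 0.889, 0.0]
contact_force: [-0.5, 0.2, -1.3]
gripper_width: 0.285
grasp_force: 33.5
```

servo_tool(
  deltas=[
    [[28,-0.003,-0.035,0,-5],[28,-0.003,-0.035,0,-5],[28,-0.003,-0.035,0,-5],[28,-0.003,-0.035,0,-5],[28,-0.003,-0.035,0,-5],[28,-0.003,-0.03,0,-4],[28,-0.002,-0.022,0,-3.5],[28,-0.002,-0.015,0,0]],
  ],
)

```text
time: 22.6
tool_pos: [0.4794, -0.2467, 0.2469]
tool_rot: [-0.0, 0.688, 0.726, 0.0]
contact_force: [0.1, 0.3, 0.4]
gripper_width: 0.287
grasp_force: 33.5
```

```bash
python3 - <<'E'
from h import *
st()
E
```

```text
t 22.6 tcp [ 0.4794 -0.2467  0.2469] yaw 93.08 F [0.12 0.28 0.45] w 0.287 g 33.46 q [-0.61 -0.15  1.81  0.    1.49 -0.67]
```

servo_tool(
  deltas=[
    [[28,0,0,0,0],[28,0,0,0,0],[28,0,0,0,0],[28,0,0,0,0],[28,0,0,0,0],[28,0,0,0,0],[28,0,0,0,0],[28,0,0,0,0]],
  ],
)

```text
time: 23.4
tool_pos: [0.4799, -0.2453, 0.247]
tool_rot: [-0.0, 0.687, 0.726, 0.0]
contact_force: [0.2, -0.0, -0.8]
gripper_width: 0.288
grasp_force: 33.5
```

```bash
python3 - <<'E'
from h import *
s=st();f=grab_frame('wrist');f['pos']=s['tool_pos'];f['rot']=s['tool_rot'];save(f,'w4')
px=f['pixels'].astype(int)
m=(px[...,2]>px[...,0]+50)&(px[...,2]>90)&box(380,100,560,330)
n,l,S,c=cv2.connectedComponentsWithStats(m.astype(np.uint8));print([(S[i].tolist()) for i in range(1,n) if S[i,4]>60])
i=1+np.argmax(S[1:,4]);v,u=np.nonzero(l==i);print('bar',rect(wpt(f,u,v,.154)[:,:2]))
m=(px[...,0]>px[...,2]+70)&(px[...,1]>px[...,2]+45);n,l,S,c=cv2.connectedComponentsWithStats(m.astype(np.uint8))
for i in range(1,n):
    if S[i,4]>40:
        v,u=np.nonzero(l==i);print('yel',S[i].tolist(),px[l==i].mean(0).round(),wpt(f,u,v,.127).mean(0).round(4),rect(wpt(f,u,v,.127)[:,:2])[:3])
cv2.imwrite('pics/last.png',f['pixels'][...,::-1])
t=grab_frame('top');P=pts(t);cv2.imwrite('pics/top2.png',t['pixels'][...,::-1])
E
```

```text
t 23.4 tcp [ 0.4799 -0.2453  0.247 ] yaw 93.16 F [ 0.19 -0.01 -0.82] w 0.288 g 33.46 q [-0.61 -0.15  1.81  0.    1.49 -0.67]
[[466, 172, 20, 72, 840]]
bar (np.float64(0.011475343908131763), np.float64(0.05921836612892081), np.float64(93.5), array([ 0.6033, -0.2391]))
yel [322, 85, 6, 42, 251] [231. 208.  97.] [ 0.4758 -0.1685  0.127 ] (np.float64(0.004046683887928337), np.float64(0.03292980724823741), np.float64(93.0))
yel [299, 267, 47, 17, 375] [149.  92.  42.] [ 0.4826 -0.3134  0.127 ] (np.float64(0.014069059041534271), np.float64(0.04129332309452188), np.float64(3.0))
yel [8, 344, 20, 19, 147] [225. 194. 143.] [-0.1036 -0.5911  0.127 ] (np.float64(0.03931488870751998), np.float64(0.0650994598487982), np.float64(13.5))
```

View pics/last.png

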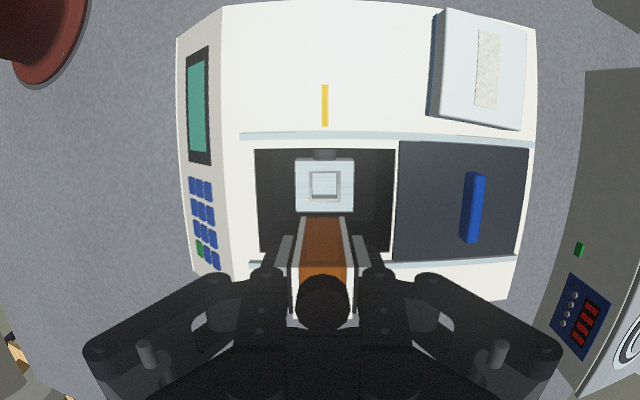

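The cell hangs upright between the pads at (322,260), and the pocket shows at (325,184), 3 px to the right. I'll compute the pocket centre and cell foot from this frame.

```bash
python3 - <<'E'
from h import *
f={k:v for k,v in np.load('w4.npz').items()};px=f['pixels'].astype(int);g=px.mean(2)
m=box(285,152,365,215)&(g>120)
n,l,s,c=cv2.connectedComponentsWithStats(m.astype(np.uint8));i=1+np.argmax(s[1:,4]);print(s[i])
v,u=np.nonzero(l==i);print('holder',rect(wpt(f,u,v,.065)[:,:2]))
for r in(175,184,192): print('row',r,g[r,290:362].astype(int).tolist())
print('col',g[154:218,325].astype(int).tolist())
# foot edge of the cell
for r in(219,225,235): print(r,[tuple(px[r,x]) [0]-px[r,x,2] for x in range(295,355)])
E
```

```text
[ 294  158   61   54 3103]
holder (np.float64(0.05438016398901091), np.float64(0.05950976850741618), np.float64(2.0), array([ 0.4802, -0.2472]))
row 175 [70, 68, 69, 64, 95, 151, 223, 216, 214, 215, 215, 215, 215, 218, 216, 215, 215, 215, 201, 184, 163, 159, 193, 218, 216, 214, 212, 216, 213, 215, 212, 212, 212, 214, 213, 212, 213, 214, 213, 215, 211, 213, 213, 214, 211, 215, 164, 151, 156, 167, 172, 212, 214, 215, 210, 212, 214, 212, 215, 213, 213, 215, 220, 157, 94, 55, 64, 62, 66, 62, 63, 66]
row 184 [66, 65, 65, 62, 94, 152, 216, 212, 211, 209, 210, 211, 209, 210, 210, 211, 211, 210, 199, 194, 168, 162, 194, 217, 217, 215, 216, 213, 216, 215, 213, 215, 215, 215, 216, 215, 213, 213, 215, 212, 214, 214, 215, 215, 214, 220, 166, 163, 171, 169, 183, 206, 209, 208, 212, 207, 210, 206, 210, 210, 208, 211, 216, 132, 66, 57, 58, 62, 62, 53, 59, 58]
row 192 [66, 63, 61, 59, 69, 138, 220, 215, 211, 211, 214, 212, 209, 213, 211, 211, 212, 214, 207, 194, 187, 173, 166, 218, 215, 215, 217, 218, 216, 215, 215, 213, 214, 216, 214, 214, 218, 214, 214, 214, 213, 211, 215, 214, 214, 215, 163, 171,
[... 2225 characters left out ...]
nt64(43), np.int64(45), np.int64(53), np.int64(58), np.int64(58), np.int64(53), np.int64(61), np.int64(58), np.int64(59), np.int64(57), np.int64(61), np.int64(56), np.int64(55), np.int64(61), np.int64(58), np.int64(59), np.int64(59), np.int64(58), np.int64(55), np.int64(58), np.int64(59), np.int64(61), np.int64(61), np.int64(56), np.int64(56), np.int64(59), np.int64(55), np.int64(55), np.int64(59), np.int64(60), np.int64(58), np.int64(59), np.int64(61), np.int64(61), np.int64(52), np.int64(47), np.int64(47), np.int64(38), np.int64(5), np.int64(1), np.int64(2), np.int64(1), np.int64(1), np.int64(-3), np.int64(-3), np.int64(4), np.int64(1), np.int64(1), np.int64(-4), np.int64(0), np.int64(-4)]
```

```bash
python3 - <<'E'
from h import *
f={k:v for k,v in np.load('w4.npz').items()};px=f['pixels'].astype(int)
print('amber col',[int(px[r,322,0]-px[r,322,2]) for r in range(208,224)])
print('amb rows lower',[int(px[r,322,0]-px[r,322,2]) for r in range(262,290)])
print('pocket',wpt(f,324.4,184.7,.065),wpt(f,324.4,170.5,.065)[1],wpt(f,324.4,199,.065)[1])
for r in(215,216,217,218): print(r,wpt(f,322.2,r,.2047).round(4))
E
```

```text
amber col [-16, -12, -13, -11, -5, 1, -3, -1, 15, 30, 42, 53, 52, 55, 55, 51]
amb rows lower [52, 48, 52, 52, 61, 87, 105, 104, 108, 108, 115, 84, -1, 5, 6, 6, 2, 5, 2, 1, 8, 4, 4, 7, 7, 4, 7, 0]
pocket [ 0.4805596  -0.24630113  0.065     ] -0.2315685300815395 -0.26143972475406224
215 [ 0.4777 -0.2337  0.2047]
216 [ 0.4777 -0.2344  0.2047]
217 [ 0.4777 -0.235   0.2047]
218 [ 0.4778 -0.2356  0.2047]
```

servo_tool(
  deltas=[
    [[28,0.0023,0,-0.01,0],[28,0,0,-0.025,0],[28,0,0,-0.03,0],[28,0,0,-0.025,0],[28,0,0,-0.02,0],[28,0,0,-0.012,0],[28,0,0,-0.006,0],[28,0,0,0,0]],
  ],
)

```text
time: 24.3
tool_pos: [0.482, -0.2452, 0.1183]
tool_rot: [-0.001, 0.687, 0.726, -0.0]
contact_force: [0.6, -0.4, -1.0]
gripper_width: 0.29
grasp_force: 33.5
```

servo_tool(
  deltas=[
    [[28,0,0,-0.002,0],[28,0,0,-0.002,0],[28,0,0,-0.002,0],[28,0,0,-0.002,0],[28,0,0,-0.002,0],[28,0,0,-0.001,0],[28,0,0,-0.001,0],[28,0,0,0,0]],
  ],
)

```text
time: 25.1
tool_pos: [0.4822, -0.2454, 0.1069]
tool_rot: [-0.0, 0.687, 0.726, -0.0]
contact_force: [1.0, -0.4, -1.6]
gripper_width: 0.287
grasp_force: 33.5
```

servo_tool(
  deltas=[
    [[28,0,0,-0.001,0],[28,0,0,-0.001,0],[28,0,0,-0.001,0],[28,0,0,-0.001,0],[28,0,0,-0.001,0],[28,0,0,-0.001,0],[28,0,0,0,0],[28,0,0,0,0]],
  ],
)

```text
time: 25.9
tool_pos: [0.4822, -0.2454, 0.1009]
tool_rot: [-0.0, 0.687, 0.726, -0.0]
contact_force: [-0.2, -0.8, -1.5]
gripper_width: 0.284
grasp_force: 33.5
```

servo_tool(
  deltas=[
    [[28,0,0,-0.002,0],[28,0,0,-0.002,0],[28,0,0,-0.002,0],[28,0,0,-0.002,0],[28,0,0,-0.001,0],[28,0,0,-0.001,0],[28,0,0,0,0],[28,0,0,0,0]],
  ],
)

```text
time: 26.7
tool_pos: [0.4821, -0.2454, 0.0909]
tool_rot: [-0.0, 0.687, 0.726, -0.0]
contact_force: [-0.4, -1.1, -1.4]
gripper_width: 0.285
grasp_force: 33.5
```

servo_tool(
  deltas=[
    [[28,0,0,-0.001,0],[28,0,0,-0.001,0],[28,0,0,-0.001,0],[28,0,0,-0.001,0],[28,0,0,0,0],[28,0,0,0,0],[28,0,0,0,0],[28,0,0,0,0]],
  ],
)

```text
time: 27.5
tool_pos: [0.4823, -0.2454, 0.0873]
tool_rot: [0.0, 0.687, 0.726, 0.0]
contact_force: [-0.8, -0.1, 3.4]
gripper_width: 0.287
grasp_force: 33.8
```

servo_tool(
  deltas=[
    [[28,0,0,-0.001,0],[28,0,0,-0.0005,0],[28,0,0,0,0],[28.5,0,0,0,0],[29,0,0,0,0],[30,0,0,0,0],[32,0,0,0,0],[34,0,0,0,0]],
  ],
)

```text
time: 28.3
tool_pos: [0.4819, -0.2451, 0.0849]
tool_rot: [-0.0, 0.687, 0.726, 0.0]
contact_force: [-0.5, 0.4, -0.2]
gripper_width: 0.337
grasp_force: 0.0
```

servo_tool(
  deltas=[
    [[38,0,0,0,0],[42,0,0,0,0],[42,0,0,0,0],[42,0,0,0.01,0],[42,0,0,0.03,0],[42,0,0,0.04,0],[42,0,0,0.04,0],[42,0,0,0.03,0]],
  ],
)

```text
time: 29.1
tool_pos: [0.4828, -0.2458, 0.2396]
tool_rot: [0.002, 0.687, 0.726, 0.0]
contact_force: [-0.2, -0.4, -1.0]
gripper_width: 0.418
grasp_force: 0.0
```

servo_tool(
  deltas=[
    [[42,0,-0.03,0.02,0],[42,0,-0.04,0.01,0],[42,0,0,0,0],[42,0,0,0,0],[42,0,0,0,0],[42,0,0,0,0],[42,0,0,0,0],[42,0,0,0,0]],
  ],
)

```text
time: 29.9
tool_pos: [0.4822, -0.3147, 0.2652]
tool_rot: [-0.0, 0.687, 0.727, -0.0]
contact_force: [0.3, -0.6, -0.2]
gripper_width: 0.423
grasp_force: 0.0
```

```bash
python3 - <<'E'
from h import *
s=st();f=grab_frame('wrist');f['pos']=s['tool_pos'];f['rot']=s['tool_rot'];save(f,'w5')
px=f['pixels'].astype(int)
zm=f['z_map'];print(zm.shape,zm.max())
# cap blob expected near pocket at z=.121
best=None
R=Ro.from_quat(np.roll(s['tool_rot'],-1)).as_matrix();T=f['T_tool_cam']
v,u=np.mgrid[:400,:640].astype(float)
a=(u-f['cx'])/f['fx'];b=(v-f['cy'])/f['fy'];r=np.hypot(a,b)+1e-12
d=np.stack([a/r*np.tan(r),b/r*np.tan(r),np.ones_like(r)],-1)*zm[...,None]
W=(d@T[:3,:3].T+T[:3,3])@R.T+s['tool_pos'];np.save('W5.npy',W)
m=(zm>0)&(r<1.2)&(np.hypot(W[...,0]-.481,W[...,1]+.247)<.03)&(W[...,2]>.1);p=W[m]
print('cap',len(p),p.mean(0).round(4),np.percentile(p[:,2],[5,50,95]).round(4),px[m].mean(0))
m=(zm>0)&(np.hypot(W[...,0]-.481,W[...,1]+.247)<.06)&(W[...,2]<.115)&(W[...,2]>.03);am=m&(px[...,0]>px[...,2]+40);wh=m&(px.min(2)>150)&(W[...,2]>.075)
print('amber',am.sum(),W[am].mean(0).round(4),'white',wh.sum(),W[wh].mean(0).round(4) if wh.any() else '')
dk=(zm>0)&(abs(W[...,0]-.42)<.01)&(abs(W[...,1]+.16)<.01);print('deck z',np.median(W[dk][:,2]) if dk.any() else None)
E
```

```text
t 29.9 tcp [ 0.4822 -0.3147  0.2652] yaw 93.2 F [ 0.31 -0.6  -0.15] w 0.423 g 0.0 q [-0.71 -0.07  1.71 -0.    1.51 -0.76]
(400, 640) 1.5314044
cap 751 [ 0.4804 -0.247   0.1149] [0.1067 0.1194 0.1212] [118.99067909 110.32090546 101.75898802]
amber 140 [ 0.481  -0.2462  0.1072] white 181 [ 0.4794 -0.2473  0.1084]
deck z 0.1264682338103562
```

The cap top reads 0.121 m, exactly home. Now the lid.

servo_tool(
  deltas=[
    [[42,0.03,0.02,0,0],[42,0.035,0.02,0,0],[42,0.035,0.02,0,0],[42,0.024,0.0145,-0.01,0],[42,0,0,-0.035,0],[42,0,0,-0.035,0],[42,0,0,-0.026,0],[30,0,0,0,0]],
  ],
)

```text
time: 30.75
tool_pos: [0.6034, -0.2391, 0.1537]
tool_rot: [-0.005, 0.687, 0.726, -0.001]
contact_force: [-0.2, -0.1, -0.2]
gripper_width: 0.299
grasp_force: 0.0
```

servo_tool(
  deltas=[
    [[20,0,0,0,0],[15,0,0,0,0],[13,0,0,0,0],[12,0,0,0,0],[12,0,0,0,0],[12,-0.003,-0.0002,0,0],[12,-0.006,-0.0003,0,0],[12,-0.009,-0.0005,0,0]],
  ],
)

```text
time: 31.55
tool_pos: [0.59, -0.2425, 0.1621]
tool_rot: [0.003, 0.687, 0.726, 0.001]
contact_force: [1.8, -0.2, 6.4]
gripper_width: 0.126
grasp_force: 29.0
```

servo_tool(
  deltas=[
    [[12,-0.01,-0.0006,-0.001,0],[12,-0.012,-0.0007,0,0],[12,-0.012,-0.0007,0,0],[12,-0.012,-0.0007,0,0],[12,-0.012,-0.0007,0,0],[12,-0.012,-0.0007,0,0],[12,-0.012,-0.0007,0,0],[12,-0.01,-0.0006,0,0]],
  ],
)

```text
time: 32.35
tool_pos: [0.4979, -0.2477, 0.1621]
tool_rot: [0.003, 0.687, 0.726, 0.002]
contact_force: [0.9, 2.2, 10.1]
gripper_width: 0.127
grasp_force: 29.5
```

servo_tool(
  deltas=[
    [[12,-0.006,-0.0003,0,0],[12,-0.004,-0.0002,0,0],[12,-0.002,0,0,0],[12,-0.002,0,0,0],[12,-0.001,0,0,0],[12,0,0,0,0],[12,0,0,0,0],[12,0,0,0,0]],
  ],
)

```text
time: 33.15
tool_pos: [0.4831, -0.2485, 0.1621]
tool_rot: [0.003, 0.687, 0.726, 0.001]
contact_force: [0.7, 2.5, 10.0]
gripper_width: 0.13
grasp_force: 29.5
```

Continue in 1 mm steps to the stop.

servo_tool(
  deltas=[
    [[12,-0.001,0,0,0],[12,-0.001,0,0,0],[12,-0.001,0,0,0],[12,0,0,0,0],[12,0,0,0,0],[12,0,0,0,0],[12,0,0,0,0],[12,0,0,0,0]],
  ],
)

```text
time: 33.95
tool_pos: [0.4818, -0.2486, 0.1621]
tool_rot: [0.005, 0.687, 0.726, 0.003]
contact_force: [6.4, 2.0, 7.2]
gripper_width: 0.128
grasp_force: 29.1
```

servo_tool(
  deltas=[
    [[12,-0.001,0,0,0],[12,-0.001,0,0,0],[12,-0.001,0,0,0],[12,0,0,0,0],[12,0,0,0,0],[12,0,0,0,0],[12,0,0,0,0],[12,0,0,0,0]],
  ],
)

```text
time: 34.75
tool_pos: [0.4814, -0.2486, 0.1622]
tool_rot: [0.008, 0.687, 0.726, 0.005]
contact_force: [17.6, 1.0, 0.2]
gripper_width: 0.126
grasp_force: 28.5
```

Firm stop with the lid shut. I'm releasing without rebound: take the load off, open, rise.

servo_tool(
  deltas=[
    [[12,0.0025,0,0,0],[14,0,0,0,0],[20,0,0,0,0],[30,0,0,0,0],[38,0,0,0,0],[38,0,0,0.02,0],[38,0,0,0.04,0],[38,0,0,0.04,0]],
  ],
)

```text
time: 35.55
tool_pos: [0.4762, -0.2472, 0.2573]
tool_rot: [-0.003, 0.688, 0.726, -0.001]
contact_force: [0.6, 0.0, 0.3]
gripper_width: 0.38
grasp_force: 0.0
```

servo_tool(
  deltas=[
    [[40,0,-0.03,0.02,0],[40,0,-0.04,0,0],[40,0,0,0,0],[40,0,0,0,0],[40,0,0,0,0],[40,0,0,0,0],[40,0,0,0,0],[40,0,0,0,0]],
  ],
)

```text
time: 36.35
tool_pos: [0.4778, -0.3172, 0.2784]
tool_rot: [-0.0, 0.687, 0.727, 0.0]
contact_force: [-0.3, -0.4, 0.1]
gripper_width: 0.404
grasp_force: 0.0
```

```bash
python3 - <<'E'
from h import *
s=st();f=grab_frame('wrist');f['pos']=s['tool_pos'];f['rot']=s['tool_rot'];px=f['pixels'].astype(int)
m=(px[...,2]>px[...,0]+50)&(px[...,2]>90)&box(280,80,400,230)
n,l,S,c=cv2.connectedComponentsWithStats(m.astype(np.uint8));i=1+np.argmax(S[1:,4]);v,u=np.nonzero(l==i);print('bar',S[i],rect(wpt(f,u,v,.154)[:,:2]))
m=(px[...,0]>px[...,2]+70)&(px[...,1]>px[...,2]+45);n,l,S,c=cv2.connectedComponentsWithStats(m.astype(np.uint8))
for i in range(1,n):
    if 120<S[i,4]<400: v,u=np.nonzero(l==i);print('yel',S[i].tolist(),wpt(f,u,v,.127).mean(0).round(4))
# orientation of the seated cell, from the earlier frame
W=np.load('W5.npy');g=np.load('w5.npz');q=g['pixels'].astype(int)
near=(np.hypot(W[...,0]-.481,W[...,1]+.247)<.025)&(W[...,2]>.09)
for n,m in(('white',near&(q.min(2)>150)),('amber',near&(q[...,0]>q[...,2]+40))):
    p=W[m];print(n,len(p),'x pct',np.percentile(p[:,0],[5,25,50,75,95]).round(4),'y',np.percentile(p[:,1],[5,50,95]).round(4))
t=grab_frame('top');P=pts(t)
for n,b,z in dict(spare=((222,162,244,184),.05),reag=((266,165,294,196),.07),vial=((222,253,240,268),.03),beaker=((270,130,303,168),.02),wash=((222,100,255,165),.02),wipe=((385,138,440,183),.14)).items() if False else [('spare',(222,162,244,184),.02),('reag',(266,165,294,196),.02),('vial',(222,253,240,268),.02),('beaker',(270,130,303,168),.02),('wash',(222,100,255,165),.02),('wipe',(385,138,440,183),.14)]:
    m=box(*b)&(P[...,2]>z);print(n,P[m].mean(0)[:2].round(4))
E
```

```text
t 36.35 tcp [ 0.4778 -0.3172  0.2784] yaw 93.19 F [-0.26 -0.37  0.11] w 0.404 g 0.0 q [-0.72 -0.09  1.7   0.    1.53 -0.77]
bar [326  80  14  72 991] (np.float64(0.01058400012487587), np.float64(0.05651072532694329), np.float64(93.5), array([ 0.4805, -0.248 ]))
yel [329, 13, 6, 35, 192] [ 0.4759 -0.1692  0.127 ]
yel [329, 185, 6, 35, 176] [ 0.4849 -0.3277  0.127 ]
white 375 x pct [0.4686 0.4714 0.477  0.477  0.4926] y [-0.257  -0.2481 -0.2373]
amber 159 x pct [0.4722 0.4747 0.4799 0.4868 0.4897] y [-0.2591 -0.2391 -0.2348]
spare [0.584  0.2861]
reag [0.5619 0.1714]
vial [0.3772 0.2846]
beaker [0.649  0.1582]
wash [0.6493 0.2587]
wipe [ 0.5938 -0.1243]
```

```bash
python3 - <<'E'
from h import *
for f in({k:v for k,v in np.load('top.npz').items()},grab_frame('top')):
    P=pts(f);px=f['pixels'].astype(int);m=box(218,248,246,274)&(px[...,1]>px[...,0]+40)&(px[...,1]>px[...,2]+30);v,u=np.nonzero(m);print(m.sum(),u.mean().round(2),v.mean().round(2),np.median(P[m],0).round(4))
print(manip.job_done())
E
```

```text
82 230.33 260.29 [0.3767 0.2914 0.0422]
82 230.33 260.29 [0.3767 0.291  0.0427]
the job is handed in; nothing more can be done
None
```

The job is handed in: the amber cell stands upright and fully home in the pocket, clear faces across the light path, with the lid fully shut over it and the checked glassware and wipe box unmoved (the bath ring was not re-measured).

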